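# Hold the crane jib level over its turntable

### The arm

A 6-joint arm with a two-finger parallel gripper is mounted at the origin on the work surface. World frame = base frame: x ahead of the robot, y to its left, z up, the work surface at z = 0. Lengths are in m, angles in rad, forces in N, time in s.
With the tool pointing down it reaches from about 0.35 to 0.975 m from the base axis. Payload 7.1 kg.
Tool frame: the origin (TCP) lies midway between the tips of the shut fingers; the grasp point (between the pads) lies 19 mm behind it; z points along the fingers, x is the direction in which the jaws open and shut, and the axes are right-handed (so a half turn about z gives the same grasp; the last joint's range is limited). The gripper opens to 88 mm and grips with 3 to 60 N. Pads are 20 mm wide; open, the fingers measure 115 mm over their backs; the gripper's body (75 mm by 178 mm) begins 61 mm behind the grasp point.
Start: joints at [1.102, 0.423, 1.63, -0, 1.089, -0.019], TCP at [0.272, 0.563, 0.223] pointing down, gripper open.
Joint ranges: [-3, 3], [-0.9, 2.11], [0.09, 2.58], [-1.31, 4.45], [0.11, 2.69], [-2.54, 2.54]. Speed limits (rad/s): [2.39, 2.39, 3.01, 3.14, 3.14, 3.14].

### API

Orientations are given as a unit quaternion [w, x, y, z].
In Python, from station import move_pose, movel, movej, command_gripper, wait, inverse_kinematics, read_camera, camera_info, MotionError, job_done, get_time, get_joint_pos, get_qvel, get_effort, get_tcp_pos, get_ee_rot, get_ft_force, get_ft_torque, get_grip_width gives the robot as it stands. Calls block until the motion is done:
- move_pose(position, orientation): joint-space move of the TCP to a pose.
- movel(position, frame=None, v=0.15, until_force=None): straight line of the TCP; frame=None keeps the orientation; v is the mean speed in m/s. With until_force (N) it stops when the force on the tool has changed by that much, and returns True; else False.
- movej(angles): joint-space move.
- command_gripper(opening): opening from 0.0 (shut) to 1.0 (fully open); the grip force is fixed at half the most; returns when the fingers have stopped.
- wait(seconds).
- inverse_kinematics(position, orientation): joint angles nearest the present ones, or None.
- read_camera(name): name is "scene" or "side" or "wrist"; returns the picture (480x640x3 uint8, red, green, blue); there is no depth.
- camera_info(name): a dict with "intrinsics" (3x3 intrinsics, pixels), "dist" ([k1, k2, p1, p2, k3] as OpenCV has them; the pictures are not rectified), "T" (4x4, takes a point from camera to world coordinates); the wrist camera has in their place "tool_from_camera" (4x4, takes a point from camera to tool coordinates, whose origin is the TCP and whose axes are the tool frame's). Camera axes: x right, y up, looking along -z (the intrinsics and any distortion apply to the point x, -y, -z); pixel columns grow to the right and rows downward; lengths in m; the calibration is good to about 2 mm. A picture is of the moment at which its call begins: read the wrist's pose just before it. camera_info takes no time and is no camera call.
A pose or a line that the arm cannot do raises MotionError and nothing moves.
- job_done(): hands the job in, once; it reports no verdict.
Readings, each from a call of its own:
- get_time(): time.
- get_joint_pos(): joint angles.
- get_qvel(): joint speeds.
- get_effort(): joint torques, N m.
- get_tcp_pos(): TCP position.
- get_ee_rot(): TCP orientation.
- get_ft_force(): force on the tool from outside, world axes, zero at the start.
- get_ft_torque(): the same for the moment, N m.
- get_grip_width(): opening from 0.0 (shut) to 1.0 (fully open).
Only numpy, scipy, OpenCV 4.12 (cv2) and the standard library are available. Lean on these libraries where they do the work, as an engineer would, in place of code of your own. Each camera call takes 0.05 s, during which the arm holds its last target. There are 200 camera calls.

### The job

Push the round red turntable base across the bench, without lifting or tipping it, until it stands wholly inside the white ring. Then pick up the orange crane jib by its balance point (it is much heavier at the motor end), and finish while still holding it: level and still, its white pin straight above the base's socket with the pin's foot about 5 cm above the socket's mouth, not touching the base. Leave the other things on the bench alone.

Things in the scene. Friction and masses are not known exactly. Their poses are not given: they have to be found in the camera images.
- base: loose turntable base of a model crane: red plastic disc, 120 mm diameter, 40 mm high, vertical side, 0.4 to 0.65 kg, flat on the bench; in the middle of its top a round socket, 32 mm diameter, 28 mm deep, brass floor. Origin: centre of its underside, z up; it may turn any way about its axis
- base_socket (a point): centre of the mouth of the base's socket, on the base's axis, 40 mm above its underside
- ring: fixed flat white ring painted on the dark bench, with a dark green disc inside it: 170 mm outer and 150 mm inner diameter, no thickness to speak of, nothing to bump into. Origin: its centre, at bench height. The base belongs inside it (15 mm of room all round)
- jib: loose crane jib, 0.27 to 0.44 kg: a level orange bar, 220 x 16 x 12 mm, underside 40 mm above the bench, on two upright cylinders 40 mm tall: a heavy blue gear motor (37 mm diameter; brass pinion on the bar's top above it) and a light white pin (26 mm). Origin: below the bar's middle, at foot height; x along the bar, from the pin (axis at -95 mm) to the motor (axis at +95 mm), z up
- jib_balance (a point): the jib's balance point along the bar, at the bar's mid-thickness: 48 mm from the bar's middle towards the motor, that is 47 mm from the motor's axis and 143 mm from the pin's, 46 mm above foot height; not marked. The bar is bare for 28 mm either side of it, with empty space below. Axes as the jib's
- jib_foot (a point): centre of the underside of the jib's white pin, at the jib's x = -95 mm
- wheel: bystander: black rubber wheel with yellow hub, lying flat, 66 mm diameter, 26 mm high; origin at the centre of its underside
- screwdriver: bystander: screwdriver with red handle lying on the bench, 160 mm long, 26 mm high; origin under its middle
- jar: bystander: jar with blue cap, 60 mm diameter, 85 mm high; origin at the centre of its underside
- tape_roll: bystander: yellow roll of tape lying flat, 90 mm diameter, 22 mm high; origin at the centre of its underside
- battery_pack: bystander: blue battery pack, 100 x 55 x 24 mm; origin at the centre of its underside
There are look-alikes about, which are no part of the job. What is meant by the base is not turquoise, and is the larger of those in its own colour.

How it is judged:
By the outcome, as a careful person would: the job done as asked, in the order asked, and still so for the second after the job is handed in, while the arm keeps its last pose, push and grip.
It also fails if it takes over 61 s, if anything falls off the work surface, if the arm or the gripper's body presses on something with over 40 N, if the wrist force passes 120 N, or if a joint passes its speed limit or range.

## Working session

There is one attempt and no reset: what is moved stays moved. The work goes in short steps, each a Python script; the robot and the scene stay as the last script left them, time stands still between calls to the robot, and variables do not carry over. Pictures are saved under pics/ and viewed, about 8 in all and at most 12, crops included, and the job is handed in when it is done.

```bash
mkdir -p pics; ls
cat > h.py <<'E'
import numpy as np, cv2
from station import *
def snap(n,f):
    im=read_camera(n); cv2.imwrite('pics/'+f,cv2.cvtColor(im,cv2.COLOR_RGB2BGR)); return im
def cam(n,Tt=None):
    c=camera_info(n); T=np.array(c['T']) if 'T' in c else Tt@np.array(c['tool_from_camera'])
    return np.array(c['intrinsics']),np.array(c['dist']),T
def toolT():
    from scipy.spatial.transform import Rotation as R
    q=np.array(get_ee_rot()); T=np.eye(4)
    T[:3,:3]=R.from_quat(np.r_[q[1:],q[0]]).as_matrix() if q.size==4 else q
    T[:3,3]=get_tcp_pos(); return T
def ray(px,z,c):
    K,d,T=c; p=cv2.undistortPoints(np.array(px,float).reshape(-1,1,2),K,d).reshape(-1,2)
    D=np.c_[p[:,0],-p[:,1],-np.ones(len(p))]@T[:3,:3].T; o=T[:3,3]
    return o+D*((z-o[2])/D[:,2])[:,None]
E
python3 - <<'E'
from h import *
a=snap('scene','a1.png');b=snap('side','a2.png')
for n in('scene','side'):
    c=cam(n);print(n,c[2].round(3).tolist(),c[0].round(1).tolist(),c[1])
print(camera_info('wrist'),get_time(),get_ee_rot())
E
```

```text
pics
scene [[-0.766, -0.422, 0.484, 1.164], [0.642, -0.515, 0.568, 0.854], [0.009, 0.746, 0.666, 0.916], [0.0, 0.0, 0.0, 1.0]] [[527.1, 0.0, 324.0], [0.0, 527.1, 241.8], [0.0, 0.0, 1.0]] [-0.06844579  0.          0.          0.          0.        ]
side [[0.925, 0.234, -0.301, 0.277], [-0.381, 0.594, -0.709, -0.6], [0.013, 0.77, 0.638, 0.678], [0.0, 0.0, 0.0, 1.0]] [[451.2, 0.0, 315.9], [0.0, 451.2, 233.4], [0.0, 0.0, 1.0]] [0.03170905 0.         0.         0.         0.        ]
{'intrinsics': array([[343.98254668,   0.        , 321.16522416],
       [  0.        , 343.98254668, 248.32390612],
       [  0.        ,   0.        ,   1.        ]]), 'dist': array([-0.02570268,  0.        ,  0.        ,  0.        ,  0.        ]), 'tool_from_camera': array([[ 9.99998997e-01,  1.41216833e-03,  1.09851652e-04,
        -5.84802477e-04],
       [ 1.39272104e-03, -9.66163980e-01, -2.57924841e-01,
        -6.92074815e-02],
       [-2.58098582e-04,  2.57924735e-01, -9.66164978e-01,
        -1.63222970e-01],
       [ 0.00000000e+00,  0.00000000e+00,  0.00000000e+00,
         1.00000000e+00]])} 0.1 [ 3.72711813e-04  8.46961773e-01  5.31653343e-01 -5.82330329e-04]
```

View pics/a1.png

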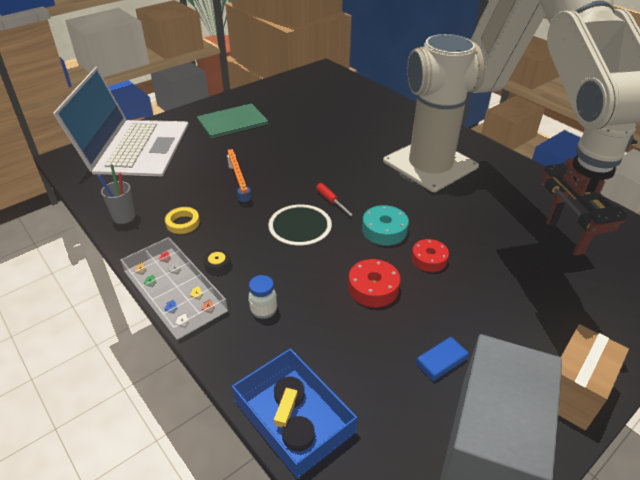

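View pics/a2.png

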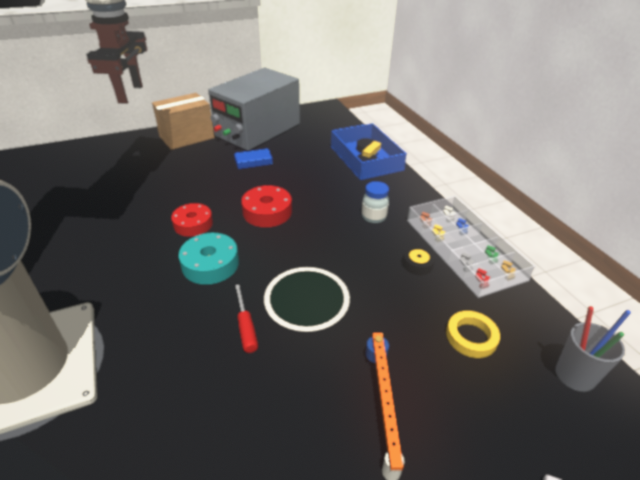

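The scene view shows the large red base at about (374,282), the ring at (300,224), the jib from its pin (232,158) to its motor (243,193), turquoise and small red look-alikes at (385,224) and (430,254), and the jar at (262,297). The side view shows base (267,203), ring (307,298), and jib from (378,340) to (396,465).

```bash
cat >> h.py <<'E'
def blob(m,near):
    n,l,s,c=cv2.connectedComponentsWithStats(m.astype(np.uint8))
    k=min([i for i in range(1,n) if s[i,4]>60],key=lambda i:np.hypot(*(c[i]-near)))
    cs,_=cv2.findContours((l==k).astype(np.uint8),0,1)
    return max(cs,key=cv2.contourArea).reshape(-1,2)
def circ(P):  # min enclosing circle in plane
    (x,y),r=cv2.minEnclosingCircle(P[:,:2].astype(np.float32)); return np.array([x,y,r])
def hsv(im): return cv2.cvtColor(im,cv2.COLOR_RGB2HSV).astype(int)
def masks(im):
    H,S,V=[hsv(im)[...,i] for i in range(3)]
    return dict(red=((H<5)|(H>172))&(S>140)&(V>80),orange=(H>=6)&(H<17)&(S>150)&(V>120),white=(S<60)&(V>150),teal=(H>80)&(H<98)&(S>90)&(V>60))
E
python3 - <<'E'
from h import *
px={'scene':dict(base=(374,282),ring=(300,224),small=(430,254),teal=(385,224),jib=(238,172)),
'side':dict(base=(267,203),ring=(307,298),small=(191,220),teal=(208,258),jib=(388,400))}
pts={'scene':dict(jar=(262,310),wheel=(217,258),drv1=(320,186),drv2=(351,214),tape=(182,220),batt=(443,355)),
'side':dict(jar=(375,213),wheel=(419,257),drv1=(251,348),drv2=(238,287),tape=(473,333),batt=(254,158))}
for n,f in(('scene','a1.png'),('side','a2.png')):
    im=cv2.cvtColor(cv2.imread('pics/'+f),cv2.COLOR_BGR2RGB);m=masks(im);c=cam(n);p=px[n]
    print(n)
    for k,col,z in(('base','red',.04),('small','red',.04),('teal','teal',.04),('ring','white',0),('jib','orange',.052)):
        b=blob(m[col],p[k]);P=ray(b,z,c)
        if k=='jib':
            r=cv2.minAreaRect(P[:,:2].astype(np.float32));print(k,[np.round(v,3) for v in r],cv2.boxPoints(r).round(3).tolist())
        elif k=='ring': print(k,circ(P).round(3))
        else:
            # top-far edge: use point nearest/farthest extents; enclosing circle of rays on z=0 and z=.04
            o=c[2][:2,3];ce=P[:,:2].mean(0);u=(ce-o)/np.linalg.norm(ce-o);v=np.array([-u[1],u[0]])
            s=P[:,:2]@v;t=P[:,:2]@u;print(k,'width',np.ptp(s).round(3),'c by far edge',((s.max()+s.min())/2*v+(t.max()-(.06 if k!='small' else .045))*u).round(3))
    for k,q in pts[n].items(): print(k,ray(q,.013 if k!='jar' else .03,c)[0,:2].round(3))
E
```

```text
scene
base width 0.12 c by far edge [0.515 0.274]
small width 0.089 c by far edge [0.346 0.298]
teal width 0.12 c by far edge [0.344 0.139]
ring [ 0.501 -0.026  0.086]
jib [array([ 0.528, -0.288]), array([0.234, 0.019]), np.float64(67.711)] [[0.4749999940395355, -0.3930000066757202], [0.49300000071525574, -0.4000000059604645], [0.5820000171661377, -0.18299999833106995], [0.5640000104904175, -0.17599999904632568]]
jar [0.771 0.185]
wheel [ 0.753 -0.038]
drv1 [ 0.36  -0.111]
drv2 [0.377 0.043]
tape [ 0.748 -0.227]
batt [0.544 0.514]
side
base width 0.122 c by far edge [0.515 0.275]
small width 0.09 c by far edge [0.334 0.28 ]
teal width 0.123 c by far edge [0.344 0.14 ]
ring [ 0.502 -0.025  0.087]
jib [array([ 0.526, -0.294]), array([0.225, 0.02 ]), np.float64(68.094)] [[0.4749999940395355, -0.39500001072883606], [0.49399998784065247, -0.4020000100135803], [0.5770000219345093, -0.1940000057220459], [0.5590000152587891, -0.1860000044107437]]
jar [0.742 0.138]
wheel [ 0.768 -0.019]
drv1 [ 0.363 -0.113]
drv2 [0.38  0.039]
tape [ 0.748 -0.231]
batt [0.553 0.517]
```

```bash
cat >> h.py <<'E'
from scipy.spatial.transform import Rotation as R
def quat(yaw): # tool down, tool x at world angle yaw
    c,s=np.cos(yaw),np.sin(yaw); q=R.from_matrix(np.c_[[c,s,0],[s,-c,0],[0,0,-1]]).as_quat(); return [q[3],*q[:3]]
def basepos(n,near):
    im=read_camera(n); c=cam(n); P=ray(blob(masks(im)['red'],near),.04,c)[:,:2]
    o=c[2][:2,3];u=P.mean(0)-o;u/=np.linalg.norm(u);v=np.array([-u[1],u[0]]);s=P@v;t=P@u
    return np.r_[(s.max()+s.min())/2*v+(t.max()-.06)*u,np.ptp(s)].round(4),im
E
python3 - <<'E'
from h import *
B=np.array([.515,.2745]);G=np.array([.5015,-.0255]);d=(G-B)/np.linalg.norm(G-B);yaw=np.arctan2(d[0],-d[1])
print(yaw,d)
s=B-d*.105; q=quat(yaw)
command_gripper(.7)
move_pose([*s,.15],q); movel([*s,.012]); 
e=G-d*(.0614+.012)
try: print(movel([*e,.012],v=.09))
except MotionError as x: print(x)
print(get_tcp_pos(),get_ft_force(),get_time(),get_grip_width())
a,im=basepos('scene',(305,230));print(a);cv2.imwrite('pics/b1.png',im[...,::-1])
a,im=basepos('side',(300,280));print(a);cv2.imwrite('pics/b2.png',im[...,::-1])
E
```

```text
-0.04496966185232781 [-0.04495451 -0.99898904]
False
[0.5047716  0.04790035 0.01197151] [-0.48546278  3.19473909  0.56100221] 6.825 0.6960846417481343
[0.509  0.0511 0.0394]
[ 0.5008 -0.0127  0.1203]
```

View pics/b1.png

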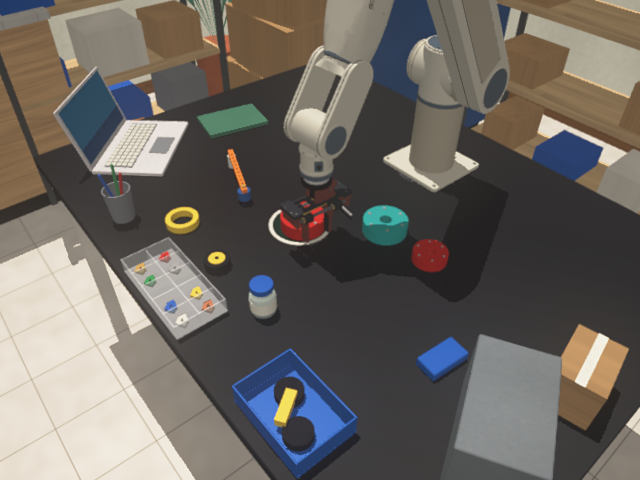

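The base sits inside the ring's near side, about 12 mm short at (0.501,-0.013), with the gripper behind it. I'll finish the push, back off and look at the jib from close by.

Run:
```python
from h import *
d=np.array([-.04495,-.99899]); p=np.array(get_tcp_pos())[:2]
e=p+d*.0128
movel([*e,.012],v=.04); b=e-d*.05; movel([*b,.012],v=.1); movel([*b,.16],v=.2)
th=np.radians(67.9); D=np.array([np.cos(th),np.sin(th)]); bal=np.array([.527,-.292])+.048*D
move_pose([*bal,.16],quat(th-np.pi/2)); wait(.2)
T=toolT(); im=snap('wrist','c1.png'); c=cam('wrist',T); np.save('T.npy',T)
P=ray(blob(masks(im)['orange'],(320,300)),.052,c)
r=cv2.minAreaRect(P[:,:2].astype(np.float32));print(r,cv2.boxPoints(r).round(3).tolist(),bal)
for n,k in(('scene',(300,220)),('side',(306,290))):
    a,im=basepos(n,k);print(a);
    try: print('ring',circ(ray(blob(masks(im)['white'],k),0,cam(n))).round(4))
    except Exception as x: print(x)
    cv2.imwrite(f'pics/c_{n}.png',im[...,::-1])
print(get_time())
```

```text
Traceback (most recent call last):
  File "h.py", line 19, in blob
    k=min([i for i in range(1,n) if s[i,4]>60],key=lambda i:np.hypot(*(c[i]-near)))
ValueError: min() iterable argument is empty
```

View pics/c1.png

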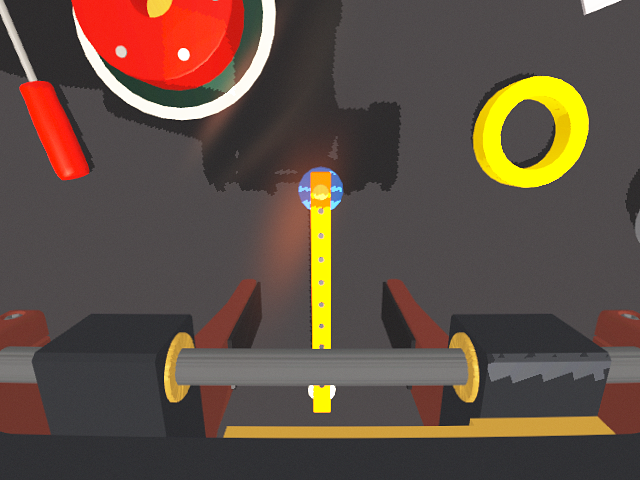

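The wrist view shows the bar nearly vertical at column about 321, saturated to yellow, with the motor at (320,190) and the pin end at (321,412). The bar lies between the open fingers, and the base is in the ring at top left.

Run:
```python
from h import *
T=np.load('T.npy'); im=cv2.imread('pics/c1.png')[...,::-1].copy(); c=cam('wrist',T)
h=hsv(im); m=(h[...,0]>8)&(h[...,0]<34)&(h[...,1]>150)&(h[...,2]>150); m[:, :295]=0; m[:,345:]=0
ys,xs=np.nonzero(m); print(ys.min(),ys.max())
rows=[(np.mean(xs[ys==y]),y) for y in range(215,340,5)]
P=ray(rows,.052,c)[:,:2]; u=np.polyfit(P[:,1],P[:,0],1); print('angle',np.degrees(np.arctan2(1,u[0])))
E=ray([(321,ys.min()),(321,ys.max())],.052,c)[:,:2]; print(E,np.linalg.norm(E[0]-E[1]))
w=[(xs[ys==260].min()-.5,260),(xs[ys==260].max()+.5,260)]; W=ray(w,.052,c);print('width',np.linalg.norm(W[0]-W[1]))
y=-.2475;print('line at y',y,np.polyval(u,y))
for n,k in(('scene',(300,220)),('side',(306,290))):
    a,im=basepos(n,k);print(n,a)
    try: print('ring',circ(ray(blob(masks(im)['white'],k),0,cam(n))).round(4))
    except Exception as x: print(x)
    cv2.imwrite(f'pics/c_{n}.png',im[...,::-1])
print(get_time(),get_tcp_pos(), get_grip_width())
```

```text
172 437
angle 68.30298058903206
[[ 0.568038   -0.19264984]
 [ 0.47430209 -0.42372654]] 0.24936491017318488
width 0.01647534930816146
line at y -0.2475 0.5452303268689928
scene [ 0.5033 -0.0246  0.1177]
ring [0.5278 0.0113 0.0704]
side [ 0.5021 -0.0263  0.1185]
ring [0.7595 0.2017 0.0435]
10.55 [ 0.5452961  -0.24685359  0.16011451] 0.7001144743724428
```

View pics/c_side.png

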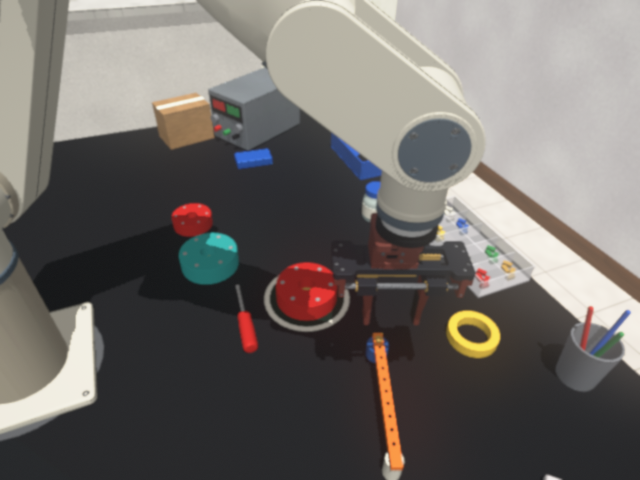

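Both views put the base at (0.502,-0.0255), wholly inside the ring. Next I'll grasp the jib at (0.545,-0.250), lift it a little and check the moment.

```bash
python3 - <<'E'
from h import *
q=quat(np.radians(68.2-90)); bal=[.5448,-.250]
T=np.load('T.npy');c=cam('wrist',T);print(ray([(321,412)],.052,c))
move_pose([*bal,.16],q); movel([*bal,.027],v=.1); wait(.3)
f0=np.array(get_ft_force());t0=np.array(get_ft_torque())
command_gripper(0.); print('w',get_grip_width()*88)
movel([*bal,.047],v=.04); wait(.6)
f=np.array(get_ft_force())-f0;t=np.array(get_ft_torque())-t0; print(f,t)
print('com offset xy',np.array([-t[1],t[0]])/f[2], get_tcp_pos(),get_time())
D=np.array([np.cos(np.radians(68.2)),np.sin(np.radians(68.2))]);print('along jib',D@np.array([-t[1],t[0]])/f[2])
snap('side','d1.png')
im=snap('wrist','d2.png'); np.save('T2.npy',toolT())
E
python3 -c "
import cv2,numpy as np
a=cv2.imread('pics/d1.png')[240:480,200:520];b=cv2.imread('pics/d2.png')
cv2.imwrite('pics/d.png',np.hstack([cv2.resize(a,(480,360)),b[120:480,160:480]]))"
```

```text
[[ 0.48519917 -0.39686482  0.052     ]]
w 15.181082566397691
[ 0.15036447  1.03962131 -5.00279825] [-0.03166993 -0.03565657  0.03835835]
com offset xy [-0.00712733  0.00633044] [ 0.54476629 -0.24996444  0.0469393 ] 14.6
along jib 0.003230867905936908
```

View pics/d.png

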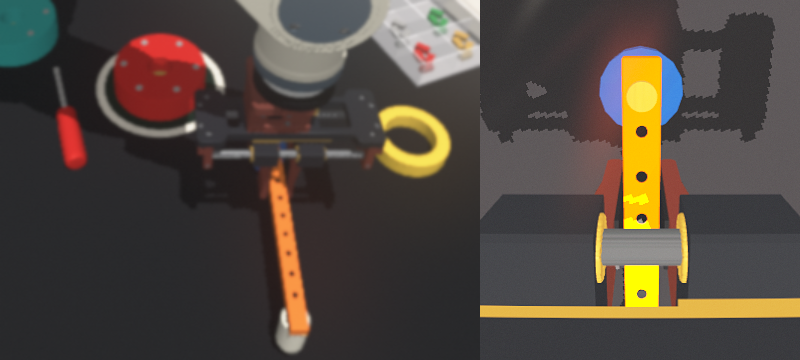

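The jib is held and lifted, and appears level in the side view; the wrist view shows the bar gripped just pinward of the motor. The moment puts the centre of mass about 3 mm from the grasp, with a noisy force reading. I'll carry it over and triangulate the pin.

Run:
```python
from h import *
movel([.5448,-.25,.15],v=.12); movel([.556,.1075,.15],v=.12); wait(.6)
print(get_tcp_pos(),get_grip_width()*88,get_time(),get_ft_force())
np.save('T3.npy',toolT())
a=snap('scene','e1.png');b=snap('side','e2.png')
cv2.imwrite('pics/e.png',np.hstack([cv2.resize(a[100:330,200:430],(400,400)),cv2.resize(b[130:360,200:430],(400,400))])[...,::-1])
```

```text
[0.55599054 0.10749403 0.14998769] 15.665857149136599 19.4417 [ 0.57293779 -0.07300979 -4.58483811]
```

View pics/e.png

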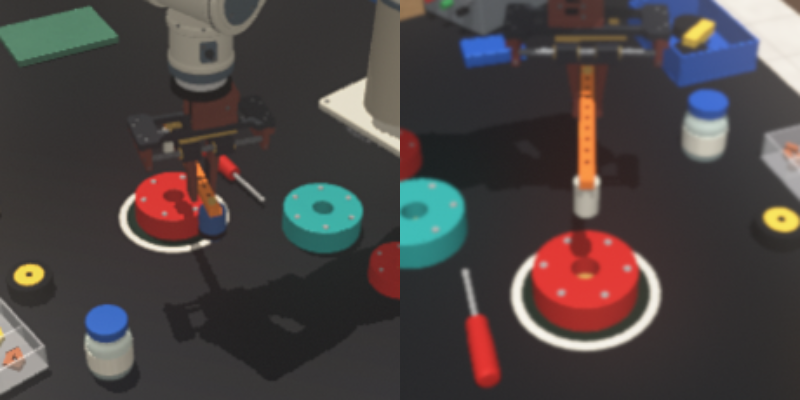

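The side crop shows the pin's foot at crop (586,216), apparently level and right behind the base; the scene crop shows only the motor end. I'll compare observed end pixels with where a level jib would appear.

```bash
cat >> h.py <<'E'
def proj(P,c):
    K,d,T=c; q=(np.atleast_2d(P)-T[:3,3])@T[:3,:3]; q=q*[1,-1,-1]
    return cv2.projectPoints(q,np.zeros(3),np.zeros(3),K,d)[0].reshape(-1,2)
E
cat > chk.py <<'E'
from h import *
def jib(p,g,th,phi): # points x (from grasp), z rel bar mid, phi pitch up of motor
    D=np.array([np.cos(th),np.sin(th)]);x,z=p
    return np.r_[g[:2]+D*(x*np.cos(phi)-z*np.sin(phi)),g[2]+x*np.sin(phi)+z*np.cos(phi)]
def check(T,side,scene,wrist=None):
    th=np.radians(68.2); g=T[:3,3]+T[:3,2]*-.019
    names=[('side',(-.158,-.006),'pinend bottom'),('side',(-.156,-.046),'foot near edge'),('scene',(.062,.006),'motor end top'),('scene',(.062,-.006),'motor end bottom'),('wrist',(.062,.006),'motor end top')]
    for n,p,l in names:
        c=cam(n,T)
        print(n,l,[proj(jib(p,g,th,np.radians(f)),c)[0].round(1).tolist() for f in(-2,0,2)])
    m=masks(side); b=blob(m['orange'],(305,220)); k=b[:,1].argmax(); print('side orange bottom',b[b[:,1]==b[k,1]].mean(0))
    x=int(b[k,0]); print('side col V',[(y,side[y,x].tolist()) for y in range(b[k,1]-2,b[k,1]+28)][::2])
    b=blob(m['red'],(306,280)); 
    h=hsv(scene);mm=(h[...,0]<20)&(h[...,0]>5)&(h[...,1]>140)&(h[...,2]>70);b=blob(mm,(319,215));print('scene orange',b.min(0),b.max(0),b[b[:,1]==b[:,1].max()].mean(0))
E
python3 - <<'E'
from chk import *
ld=lambda f:cv2.imread('pics/'+f)[...,::-1].copy()
check(np.load('T3.npy'),ld('e2.png'),ld('e1.png'))
T=np.load('T2.npy');th=np.radians(68.2);g=T[:3,3]+T[:3,2]*-.019
print('wrist d2',[proj(jib((.062,.006),g,th,np.radians(f)),cam('wrist',T))[0].round(1).tolist() for f in(-2,0,2)],'obs row ~',120+56)
print('socket side',proj([.502,-.0255,.04],cam('side')))
E
```

```text
side pinend bottom [[306.7, 237.4], [306.7, 239.8], [306.7, 242.0]]
side foot near edge [[306.7, 254.1], [306.7, 255.8], [306.7, 257.4]]
scene motor end top [[323.6, 220.4], [323.6, 219.6], [323.6, 218.8]]
scene motor end bottom [[323.5, 224.5], [323.5, 223.8], [323.6, 223.1]]
wrist motor end top [[318.6, 176.0], [318.5, 176.7], [318.5, 177.7]]
side orange bottom [307. 237.]
side col V [(235, [206, 120, 70]), (237, [194, 113, 68]), (239, [157, 128, 111]), (241, [153, 148, 137]), (243, [167, 161, 150]), (245, [176, 171, 158]), (247, [177, 171, 159]), (249, [177, 172, 159]), (251, [177, 172, 159]), (253, [169, 163, 151]), (255, [97, 90, 83]), (257, [52, 37, 35]), (259, [52, 36, 35]), (261, [60, 36, 35]), (263, [115, 38, 35])]
scene orange [312 193] [326 223] [322.5 223. ]
wrist d2 [[318.6, 176.0], [318.5, 176.7], [318.5, 177.7]] obs row ~ 176
socket side [[306.31905721 282.84261151]]
```

Run:
```python
from chk import *
ld=lambda f:cv2.imread('pics/'+f)[...,::-1].copy()
# reference: level jib on bench, same view
b=blob(masks(ld('c_side.png'))['orange'],(388,400)); k=b[:,1].max()
print('bench ref: pred',proj([.4848,-.3970,.040],cam('side'))[0],'obs',b[b[:,1]==k].mean(0))
movel([.556,.1075,.117],v=.05); wait(1.0)
T=toolT(); a=snap('scene','f1.png'); s=snap('side','f2.png'); check(T,s,a)
B=blob(masks(s)['red'],(306,285));P=ray(B,.04,cam('side'))[:,:2]
print('base',basepos('side',(306,285))[0])
r=blob(masks(s)['white'],(306,292)); print('ring',circ(ray(r,0,cam('side'))))
print(get_tcp_pos(),get_grip_width()*88,get_time(),get_ft_force(),np.abs(get_qvel()).max())
cv2.imwrite('pics/f.png',np.hstack([cv2.resize(a[100:330,200:430],(400,400)),cv2.resize(s[190:350,220:380],(400,400),interpolation=2)])[...,::-1])
```

```text
bench ref: pred [395.19693719 471.96099906] obs [397. 469.]
side pinend bottom [[306.7, 251.5], [306.7, 253.7], [306.7, 255.8]]
side foot near edge [[306.7, 267.3], [306.7, 268.9], [306.7, 270.3]]
scene motor end top [[323.5, 231.7], [323.5, 231.0], [323.4, 230.2]]
scene motor end bottom [[323.4, 235.6], [323.4, 235.0], [323.5, 234.3]]
wrist motor end top [[318.6, 176.0], [318.5, 176.7], [318.5, 177.7]]
side orange bottom [307. 251.]
side col V [(249, [219, 124, 69]), (251, [195, 113, 67]), (253, [163, 137, 120]), (255, [158, 152, 140]), (257, [172, 167, 154]), (259, [177, 171, 159]), (261, [178, 172, 159]), (263, [178, 172, 159]), (265, [178, 171, 158]), (267, [164, 141, 130]), (269, [132, 52, 48]), (271, [131, 40, 36]), (273, [131, 40, 36]), (275, [131, 40, 36]), (277, [133, 40, 36])]
scene orange [312 204] [326 235] [321. 235.]
base [ 0.5003 -0.0287  0.1202]
ring [ 0.50270867 -0.0249228   0.08654761]
[0.55601053 0.10749825 0.11699311] 15.74849207104884 21.5 [ 0.20110527 -0.19948451 -3.8658083 ] 0.0014898317585223177
```

View pics/f.png

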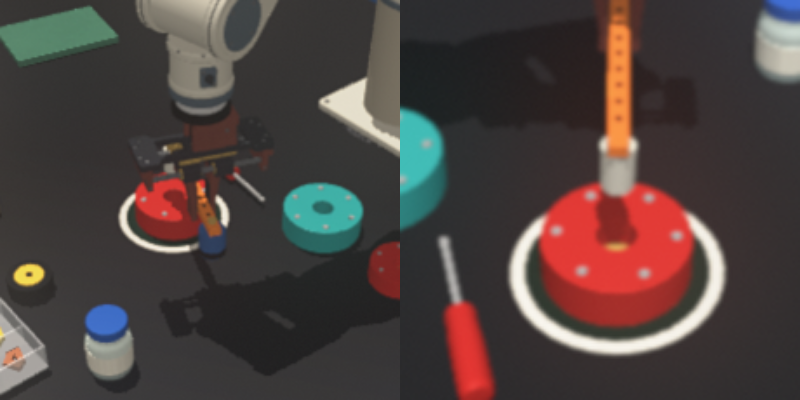

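Run:
```python
from h import *
print(get_time(),np.abs(get_qvel()).max(),get_grip_width()); job_done()
```

```text
21.5 0.0014898317585223177 0.17896013717100956
the job is handed in; nothing more can be done
```

I pushed the red base into the ring with the open fingers, then gripped the jib at its balance point and carried it over the base. I handed it in at 21.5 s, still holding it with the pin above the socket; no verdict was reported.

**Last checks**
- **Base:** the two fixed cameras put its centre at (0.502–0.503, -0.025 to -0.026), against a ring centre of about (0.502, -0.0255). That is within about 2 mm, with 15 mm of room all round.
- **Pin position:** it is straight above the socket in the side view, with its foot about 5 cm above the mouth. That height comes from the arm's pose, with the tool at z = 0.117. I could not check the pin from a second view because the gripper hid it from the scene camera.
- **Stillness:** joint speeds were almost zero (0.0015 rad/s) and the grip was holding at 15.7 mm.

**Checks that disagreed**
- **Level:** the pin end appeared about 1.5 pixels higher in the side view than a level jib should. The level jib on the bench, seen by the same camera, was also off in that direction (about 3 pixels). I took it as a calibration or position error of 1–2 mm and not tilt, and did not correct it.
- **Balance:** the lift reading put the centre of mass about 3 mm from the grasp. The force was noisy: it first read 5.0 N, more than the heaviest jib should weigh, then settled to about 3.9 N.
- **Base re-measured:** the final side-view reading was (0.500, -0.029). The pin was hiding the base's far edge by then, so I trusted the earlier clear readings.

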